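# Set a sliding stop to a spacer block

## Task

Turn the spacer carousel until the widest block faces the stand's pointer, then lift that block out and stand it upright on the stop jig, its width along the track, between the end stop and the sliding stop. Then slide the stop along its track until the block sits snug between the two stops, without forcing it, and let go. Leave the other two blocks in the carousel and do not shove the glue bottle, tin or tape measure about.

Things in the scene. Friction and masses are not known exactly. Their poses are not given: they have to be found in the camera images.
- knob_grip (a point): Grip point of the square wooden knob on top of the carousel, on its vertical turning axis, 243 mm above the bench: knob 34 x 34 mm, flats square to this frame's x and y, top 17 mm above the point. Its foot, 25 mm below, stands on a clear round dust cap 190 mm across, 6 mm thick. Frame turns with the carousel, z up. It turns without end stops against 0.08 N m friction and stays where left.
- carousel_hub (a point): On the turning axis at the level of the pockets' floors, 73 mm above the bench; same axes as knob_grip. Three plywood pockets stand round it, 120 degrees apart, floor centres 70 mm from the axis, each leaning outward 35 degrees from vertical. The widest block's pocket lies toward this frame's -x. Turntable below: 210 mm across.
- wide_pocket (a point): Centre of the widest block's top face as it sits in its pocket: 116 mm from the turning axis, 139 mm above the bench. The point turns with the carousel and stays when the block is taken.
- pointer (a point): Tip of the flat plywood pointer (tongue 20 mm wide) on the fixed stand under the carousel, 140 mm from the turning axis, 16 mm above the bench; it points toward the robot's side, somewhat to the robot's right, and fixes the direction from the axis where the widest block has to be.
- block_wide: Widest of three dark wooden blocks: 64 (its x) x 24 (y) x 80 mm (z), about 90 g; origin at the centre of its underside. It leans in its pocket: z up and outward 35 degrees from vertical, y level. The pocket holds its lowest 28 mm, 1.5 mm play, 5 mm walls; it comes out along its own z. The clear cap overhead bars a vertical grasp: tilt the tool along the block, fingers across the 24 mm.
- block_mid: The middle block, 48 x 24 x 80 mm, same make, in its own pocket; it stays in the carousel.
- block_narrow: The narrowest block, 32 x 24 x 80 mm, same make, in its own pocket; it stays in the carousel.
- end_face (a point): Foot of the fixed end stop's face, on the top of the jig's wooden base (120 x 340 mm, top 18 mm above the bench). y runs along the track to the sliding stop, x across it, z up. End stop 46 mm high, x -44 to +31 mm. Low aluminium fence, 30 mm high, along the track with its face at x = +31 mm; the other side is open, base ends at x = -60 mm. The block stands with its 64 mm along y.
- stop_face (a point): Foot of the sliding aluminium stop's face that looks to the end stop (stop: x -25 to +21 mm, 50 mm long along the track, 31 mm high); same axes as end_face. Its y in the frame of end_face is the gap between the stops: 120 to 210 mm at the start.
- stop_grip (a point): Grip point of the upright black fin on the sliding stop: fin 22 mm across the track (x) x 26 mm along it (y), top 18 mm above this point, which lies 64 mm above the base's top and 31 mm behind stop_face along y. Slides along the track against about 2 N friction and stays where left.
- slide_stop (a joint): Travel of the sliding stop toward the end stop, m: gap between the stops = 0.21 - value; range 0 to 0.17.
- glue: Bystander: white glue bottle, 56 mm across, 160 mm high; origin under its centre.
- wax_tin: Bystander: flat round steel tin, 80 mm across, 45 mm high; origin under its centre.
- tape_measure: Bystander: grey tape measure, 70 x 36 x 66 mm; origin under its centre.
Things that resemble listed ones, but are neither listed nor needed, are in the scene too. What is shaped like the block_wide but pink or yellow is not meant.

How it is judged:
On the way, in this order (a step that is already met when the one before it is completed fails the run):
1. the widest block, still in its pocket, faces the pointer (within about 14 degrees) (horizontal distance between wide_pocket and pointer below 0.039 m and distance between block_wide and wide_pocket below 0.09 m), for 0.2 s.
2. the widest block stands upright on the jig's base between the stops, the sliding stop still clear of it (gap over 75 mm) (angle between block_wide's own z axis and vertical below 0.1 rad and z of block_wide in the frame of end_face between -0.004 and 0.004 m and x of block_wide in the frame of end_face between -0.04 and 0.025 m and angle between the x axis of block_wide and the y axis of end_face, either way round below 0.12 rad and y of block_wide in the frame of end_face above 0.028 m and y of block_wide in the frame of stop_face below -0.028 m and y of stop_face in the frame of end_face above 0.075 m), for 0.2 s.
At the end, for the whole second after the job is handed in: The widest block stands upright on the jig's base, its width along the track (within 7 degrees), between the end stop and the sliding stop, the gap between the stops no more than 3 mm over the block's 64 mm; the other two blocks are in the carousel; all is released and at rest (angle between block_wide's own z axis and vertical below 0.1 rad and z of block_wide in the frame of end_face between -0.004 and 0.004 m and x of block_wide in the frame of end_face between -0.04 and 0.025 m and angle between the x axis of block_wide and the y axis of end_face, either way round below 0.12 rad and y of block_wide in the frame of end_face between 0.029 and 0.036 m and y of stop_face in the frame of end_face between 0.0615 and 0.067 m and linear speed of block_wide below 0.01 m/s and velocity of joint slide_stop between -0.005 and 0.005 m/s and distance between each of block_mid, block_narrow and carousel_hub below 0.09 m); the robot touches nothing.
It fails at once if one of the other two blocks is taken or knocked out of the carousel (distance between any of block_mid, block_narrow and carousel_hub above 0.11 m).
It fails at once if the block is crushed between stop and end stop (over 45 N) (contact force between block_wide and slide_stop above 45 N).
It fails at once if the glue bottle, wax tin or tape measure is shoved more than 40 mm (distance of any of glue, wax_tin, tape_measure from where it was at the start of the episode above 0.04 m).
It also fails if it takes over 59 s, if anything falls off the work surface, if the arm or the gripper's body presses on something with over 40 N, if the wrist force passes 120 N, or if a joint passes its speed limit or range.

## Robot

A 6-joint arm with a two-finger parallel gripper is mounted at the origin on the work surface. World frame = base frame: x ahead of the robot, y to its left, z up, the work surface at z = 0. Lengths are in m, angles in rad, forces in N, time in s.
With the tool pointing down it reaches from about 0.3 to 0.875 m from the base axis. Payload 6.4 kg.
Tool frame: the origin (TCP) lies midway between the tips of the shut fingers; the grasp point (between the pads) lies 19 mm behind it (ctrl.pinch_z is the distance from the TCP to the grasp point, in m); z points along the fingers, y is the line along which they close (so a half turn about z gives the same grasp; the last joint's range is limited). The gripper opens to 85 mm and grips with 20 to 120 N. Pads are 22 mm wide; open, the fingers measure 114 mm over their backs; the gripper's body (76 mm by 85 mm) begins 54 mm behind the grasp point. The pads swing forward as they close: fully open they stand 13 mm farther back than shut.
Start: joints at [0.966, 0.181, 1.607, -0, 1.354, -0.206], TCP at [0.223, 0.53, 0.231] pointing down, gripper open.
Joint ranges: [-2.99, 2.99], [-0.89, 2.07], [0.3, 2.58], [-1.14, 4.28], [0, 2.63], [-3.12, 3.12]. Speed limits (rad/s): [2.57, 2.57, 3.01, 3.14, 3.14, 3.14].

## Interface

Orientations are given as a unit quaternion [w, x, y, z].
In Python, from bench import ctrl gives the robot as it stands.
- The arm moves only by the tool apply_moves, never from a script. Its argument "moves" is a list of rows, each an object with "jaw": the opening, from 0 (shut) to 1 (fully open); "offset": the shift along the tool's x, y, z in mm, a list of three; "rot": the turn, a rotation vector about the tool's x, y, z in degrees, a list of three. In form: [{"jaw": jaw, "offset": [dx, dy, dz], "rot": [ax, ay, az]}, ...]. A call has exactly 5 rows; each row shifts and turns the commanded pose from where the row before left it, along the tool's axes as they then stand; what a row does not reach is not made up. A row lasts 1/8 s, in which the tool goes at most 62.5 mm and 10.7 degrees, less where a joint would pass 70% of its speed; a pose out of reach is approached as far as the arm can. A call is refused whole if a number of a shift passes 62.5 or a number of a turn 10.7, either way. A call with a gripper value outside its range is refused whole. The fingers move at their own pace and stop on an object; the grip force is fixed at half the most. Time passes only in rows, so rows that do not move let the fingers close, or fill a call up. It gives the time, the measured TCP pose, the force, the opening and the grip force at its end, in the units of the state.
- ctrl.get_obs(): the state, without advancing time (a new reading comes with each control period).
- ctrl.camera(name): name is "scene" or "top"; returns (picture, depth): 400x640x3 uint8, red, green, blue; 400x640 float32, m along the optical axis (not along the pixel's ray), 0 where there is no reading.
- ctrl.camera_params(name): a dict with "K" (3x3 intrinsics, pixels), "dist" ([k1, k2, p1, p2, k3] as OpenCV has them; the pictures are not rectified), "cam_to_world" (4x4, takes a point from camera to world coordinates). Camera axes: x right, y down, z forward; pixel columns grow to the right and rows downward; lengths in m; the calibration is good to about 2 mm. A picture is of the moment at which its call begins. camera_params takes no time and is no camera call.
- ctrl.hand_in(): hands the job in; it is judged then, once.
Trained networks look in the newest picture that a camera, given by its name, has taken for a name from the list of things; names that differ only in an ending like _2 or _b are one class to them, and where a whole thing is asked for, a point or a joint stands for the part that bears it (a point fixed in the world has none). Each returns a list of dicts, best first, with "score" (0 to 1); they miss things now and then, are a little off and sometimes report something else, mostly with a low value. They report only what shows in the picture. A call takes as long as a camera call. They do not tell look-alikes from the thing itself.
- ctrl.outline_of(camera, target): "region" (400x640 bool, what is visible of it) and "position" ([column, row] in pixels, amid what is visible of it).
The state is a dict: "time_s": time; "q": joint angles; "dq": joint speeds; "joint_efforts": joint torques, N m; "eef_pos": TCP position; "eef_rot": TCP orientation; "wrist_force": force on the tool from outside, world axes, zero at the start; "torque": the same for the moment, N m; "opening": opening from 0.0 (shut) to 1.0 (fully open); "grasp_force": force on a finger pad.
Only numpy, scipy, OpenCV 4.12 (cv2) and the standard library are available. Lean on these libraries where they do the work, as an engineer would, in place of code of your own. Each camera call takes 0.05 s, during which the arm holds its last target. There are 200 camera calls.

## Working session

There is one attempt and no reset: what is moved stays moved. The work goes in short steps, Python scripts to look and compute and a tool call to move; the robot and the scene stay as the last step left them, time stands still between calls to the robot, and variables do not carry over. Pictures are saved under pics/ and viewed, at most 10 in all, crops included, and the job is handed in when it is done.

Besides the shell and the picture viewer there is one more tool, called after "Emit:" as name(argument=value, ...) on one line, values as JSON. apply_moves: Moves the arm, as the interface text tells. Its arguments: {"type":"object","properties":{"moves":{"type":"array"}},"required":["moves"]}

```bash
ls; mkdir -p pics; cat > h.py <<'E'
import numpy as np, cv2
from bench import ctrl
from scipy.spatial.transform import Rotation as R
np.set_printoptions(precision=4,suppress=True)
def cloud(cam,depth):
    p=ctrl.camera_params(cam);K=np.array(p["K"],float);d=np.array(p["dist"],float);T=np.array(p["cam_to_world"])
    v,u=np.mgrid[0:400,0:640]
    n=cv2.undistortPoints(np.stack([u,v],-1).reshape(-1,1,2).astype(np.float64),K,d).reshape(400,640,2)
    P=np.dstack([n*depth[...,None],depth])
    W=P@T[:3,:3].T+T[:3,3]; W[depth<=0]=np.nan
    return W
def proj(cam,X):
    p=ctrl.camera_params(cam);T=np.linalg.inv(np.array(p["cam_to_world"]))
    X=np.atleast_2d(X)@T[:3,:3].T+T[:3,3]
    return cv2.projectPoints(X.astype(float),np.zeros(3),np.zeros(3),np.array(p["K"],float),np.array(p["dist"],float))[0].reshape(-1,2)
E
python3 - <<'E'
from h import *
for c in ["scene","top"]:
    im,d=ctrl.camera(c); cv2.imwrite(f"pics/{c}0.png",im[...,::-1]); W=cloud(c,d); np.savez(f"{c}0.npz",im=im,d=d,W=W)
    print(c,np.array(ctrl.camera_params(c)["cam_to_world"])[:3])
    for t in ["knob_grip","block_wide","block_mid","block_narrow","stop_grip","pointer","end_face","glue","wax_tin","tape_measure"]:
        for r in ctrl.outline_of(c,t):
            m=r["region"]; print(c,t,round(r["score"],2),np.round(r["position"]),m.sum(),np.nanmedian(W[m],0) if m.any() else None)
print(ctrl.get_obs())
E
```

```text
pics
scene [[ 0.841   0.3469 -0.4152  1.1222]
 [ 0.5408 -0.5609  0.6268 -0.8056]
 [-0.0154 -0.7517 -0.6593  1.0549]]
scene knob_grip 0.56 [374. 188.] 5560 [0.6414 0.2058 0.0959]
scene block_wide 0.93 [288. 184.] 472 [0.3472 0.1767 0.0226]
scene block_wide 0.76 [419. 284.] 805 [0.8596 0.0368 0.0223]
scene block_wide 0.72 [337. 150.] 367 [0.3665 0.4251 0.0228]
scene block_wide 0.62 [378. 215.] 279 [0.6949 0.1195 0.1304]
scene block_wide 0.58 [321. 304.] 855 [ 0.6842 -0.1591  0.023 ]
scene block_mid 0.59 [408. 180.] 128 [0.6885 0.3054 0.113 ]
scene block_narrow 0.51 [342. 178.] 276 [0.5316 0.2027 0.1186]
scene stop_grip 0.78 [252. 272.] 529 [ 0.495  -0.1752  0.0498]
scene end_face 0.59 [249. 290.] 5415 [ 0.5021 -0.2085  0.0206]
scene glue 0.75 [354. 255.] 936 [ 0.6919 -0.0124  0.0851]
scene glue 0.3 [311. 163.] 422 [0.3514 0.2975 0.0467]
scene wax_tin 0.96 [294. 217.] 632 [0.4442 0.0587 0.0412]
scene wax_tin 0.67 [353. 255.] 906 [ 0.692  -0.013   0.0874]
scene tape_measure 0.85 [311. 161.] 428 [0.3509 0.2976 0.047 ]
top [[-0.0244 -0.9984  0.0514  0.478 ]
 [-0.9996  0.0237 -0.0151  0.069
[... 473 characters left out ...]
2 [390. 220.] 4307 [ 0.4905 -0.1768  0.0195]
top glue 0.57 [334. 156.] 316 [0.677  0.0032 0.1101]
top wax_tin 0.93 [314. 240.] 511 [0.4383 0.0721 0.0443]
top tape_measure 0.52 [235. 274.] 300 [0.3471 0.3067 0.0636]
{'time_s': 1.1, 'q': array([ 0.9657,  0.1808,  1.607 ,  0.    ,  1.3538, -0.2063]), 'dq': array([-0.0016, -0.0001, -0.0004, -0.0009, -0.0008,  0.0007]), 'joint_efforts': array([ -0.0004, -44.4844, -35.1687,  -0.0002,   0.0007,  -0.    ]), 'eef_pos': array([0.2233, 0.5299, 0.2313]), 'eef_rot': array([-0.    ,  0.1981,  0.9802, -0.    ]), 'wrist_force': array([-0.4612, -0.0257, -0.1509]), 'torque': array([ 0.0196,  0.0481, -0.0133]), 'grasp_force': 0.0, 'opening': 0.996227755104392}
```

```bash
python3 - <<'E'
import cv2
a=cv2.imread("pics/scene0.png");b=cv2.imread("pics/top0.png")
cv2.imwrite("pics/s1.png",cv2.resize(a[120:360,190:510],None,fx=2.5,fy=2.5))
cv2.imwrite("pics/t1.png",cv2.resize(b[80:320,160:480],None,fx=2.5,fy=2.5,interpolation=cv2.INTER_CUBIC))
E
```

```text
(no output)
```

View pics/s1.png

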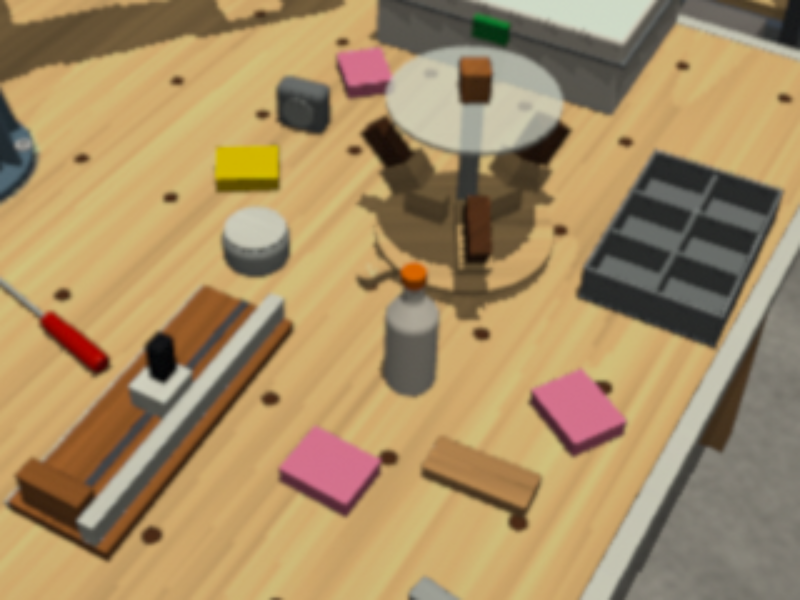

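View pics/t1.png

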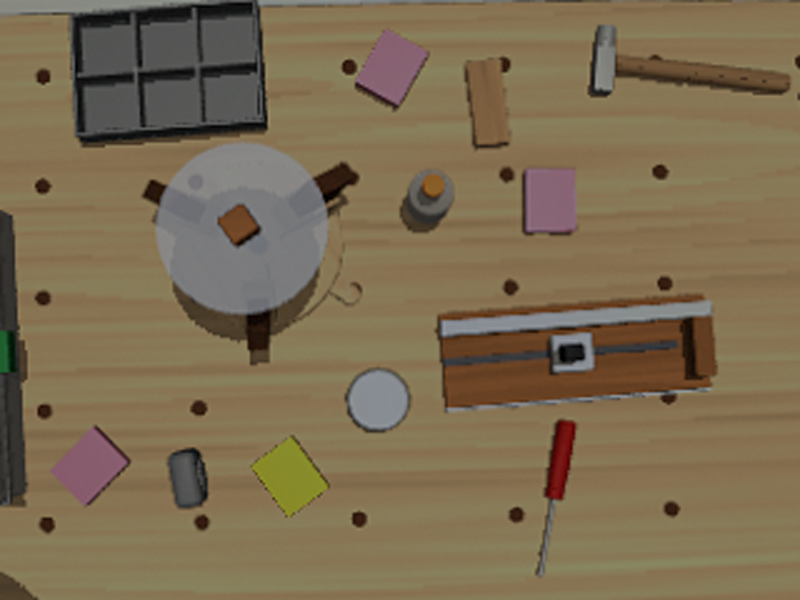

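```bash
python3 - <<'E'
from h import *
Z={c:np.load(c+"0.npz") for c in["top","scene"]}
W=Z["top"]["W"];im=Z["top"]["im"]
# knob top
m=(abs(W[...,2]-.26)<.008)&(abs(W[...,0]-.63)<.1)&(abs(W[...,1]-.21)<.1)
print("knobtop",m.sum(),np.nanmedian(W[m],0))
p=W[m][:,:2].astype(np.float32);print(cv2.minAreaRect(p))
Ws=Z["scene"]["W"]
ms=(abs(Ws[...,2]-.26)<.006)&(abs(Ws[...,0]-.63)<.1)&(abs(Ws[...,1]-.21)<.1)
print("knob scene",ms.sum(),np.nanmean(Ws[ms],0),cv2.minAreaRect(Ws[ms][:,:2].astype(np.float32)))
c=np.nanmean(p,0)
# cap
m=(abs(W[...,2]-.22)<.008)&(np.hypot(W[...,0]-c[0],W[...,1]-c[1])<.15)
print("cap",m.sum(),cv2.minEnclosingCircle(W[m][:,:2].astype(np.float32)))
# turntable disc/pocket heights: polar analysis of points  outside cap
for n,Wc,I in[("top",W,im),("scene",Ws,Z["scene"]["im"])]:
    r=np.hypot(Wc[...,0]-c[0],Wc[...,1]-c[1]);th=np.degrees(np.arctan2(Wc[...,1]-c[1],Wc[...,0]-c[0]))
    m=(r<.17)&(Wc[...,2]>.09)&(Wc[...,2]<.2)&(I.sum(-1)<200)
    for lo in range(-180,180,15):
        k=m&(th>=lo)&(th<lo+15)
        if k.sum()>8: print(n,lo,k.sum(),"th",np.median(th[k]),"r",np.percentile(r[k],[2,98]),"z",np.percentile(Wc[...,2][k],[2,98]))
    # pointer at z ~.016
    m=(r<.17)&(r>.107)&(Wc[...,2]>.009)&(Wc[...,2]<.024)
    print(n,"ptr",m.sum()); 
    for lo in range(-180,180,5):
        k=m&(th>=lo)&(th<lo+5)
        if k.sum()>3: print(lo,k.sum(),r[k].max(),np.median(Wc[...,2][k]))
# glue etc
E
```

```text
knobtop 151 [0.6333 0.2165 0.2599]
((0.6333569884300232, 0.21637912094593048), (0.03261089324951172, 0.03376206010580063), 37.47092056274414)
knob scene 108 [0.6338 0.214  0.2589] ((0.6330440640449524, 0.21545705199241638), (0.035432081669569016, 0.03726612403988838), 41.266685485839844)
cap 3473 ((0.6338362693786621, 0.21811798214912415), 0.09595387428998947)
top -180 109 th -174.7094107060581 r [0.089  0.1319] z [0.1081 0.147 ]
top -75 50 th -61.53675751444287 r [0.0966 0.1395] z [0.0922 0.1523]
top -60 90 th -55.81023017709845 r [0.0981 0.1398] z [0.1205 0.1541]
top 60 49 th 64.96890346688704 r [0.1139 0.1382] z [0.1216 0.1461]
top 165 27 th 178.56999036627866 r [0.0928 0.1297] z [0.1091 0.1468]
top ptr 121
-125 26 0.13937852304896362 0.016997131964077816
-120 34 0.14049996625950317 0.01624619297002239
-115 6 0.14523445295018564 0.01851610465213538
-5 6 0.16797416180343078 0.01476839363651461
0 4 0.16861913676801843 0.014466624834248432
5 8 0.1672994588529428 0.015528245806934349
15 4 0.15750798138720715 0.016494130012367547
20 5 0.16361789757774423 0.01618703493960738
25 5 0.1695
[... 533 characters left out ...]
 0.1555]
scene -45 15 th -39.3074582790554 r [0.0063 0.0617] z [0.0935 0.1417]
scene -15 10 th -8.329049794826204 r [0.008 0.011] z [0.101  0.1395]
scene 45 187 th 57.16137936400982 r [0.0505 0.129 ] z [0.0913 0.1342]
scene 60 43 th 61.447711843211344 r [0.0478 0.1278] z [0.0914 0.1329]
scene 165 27 th 178.15891739298849 r [0.0575 0.109 ] z [0.091  0.1415]
scene ptr 124
-125 33 0.14026510036656067 0.015975225444339047
-120 38 0.14209145449068475 0.01482321099678463
-115 5 0.12843327003253688 0.01757915265671861
-5 25 0.16961178677902036 0.014870047691583288
10 4 0.1582462664112468 0.018616306704533958
15 6 0.16362729100743512 0.01556545912602858
20 10 0.16902771497151858 0.016561582031075384
```

```bash
python3 - <<'E'
from h import *
for c in["top","scene"]:
    z=np.load(c+"0.npz");W=z["W"];im=z["im"].astype(int)
    reg=(abs(W[...,0]-.49)<.14)&(abs(W[...,1]+.18)<.25)
    def rect(n,m):
        m=cv2.morphologyEx(m.astype(np.uint8),cv2.MORPH_OPEN,np.ones((2,2)))>0
        p=W[m].astype(np.float32); 
        if len(p)>5: print(c,n,len(p),np.median(p,0),cv2.minAreaRect(p[:,:2].copy()))
    z_=W[...,2]
    rect("base",reg&(z_>.013)&(z_<.024)&(im[...,0]-im[...,2]>50))
    rect("endstop",reg&(abs(z_-.064)<.006)&(im[...,0]-im[...,2]>40))
    rect("fence",reg&(abs(z_-.048)<.006)&(im.min(-1)>110)&(W[...,0]>.52))
    rect("slider",reg&(abs(z_-.049)<.006)&(W[...,0]<.51)&(im.min(-1)>90))
    rect("fin",reg&(abs(z_-.100)<.008))
E
```

```text
top base 1998 [nan nan nan] ((nan, nan), (0.0, 0.0), 0.0)
top endstop 147 [nan nan nan] ((0.4889136850833893, -0.3433256447315216), (0.07158282399177551, 0.04208908975124359), 3.3442773818969727)
top fence 470 [nan nan nan] ((0.5299813151359558, -0.18686330318450928), (0.01327642984688282, 0.3482970893383026), 2.5695695877075195)
top slider 204 [ 0.4654 -0.1502  0.0454] ((0.46364539861679077, -0.0634227842092514), (0.06234171614050865, 0.2829369008541107), 13.741881370544434)
top fin 56 [ 0.4871 -0.1674  0.099 ] ((0.4859600365161896, -0.17079202830791473), (0.021177304908633232, 0.030681664124131203), 0.30184558033943176)
scene base 2285 [nan nan nan] ((0.45254814624786377, -0.17723122239112854), (0.19719275832176208, 0.3520164489746094), 2.8156402111053467)
scene endstop 314 [nan nan nan] ((0.4964679181575775, -0.3362961709499359), (0.06776025891304016, 0.046640828251838684), 45.608612060546875)
scene fence 748 [nan nan nan] ((0.5318682193756104, -0.1777476668357849), (0.015181711874902248, 0.3433312177658081), 2.92044997215271)
scene slider 297 [nan nan nan] ((0.4624101221561432, -0.06266401708126068), (0.06031173840165138, 0.27647864818573), 10.974964141845703)
scene fin 81 [ 0.4926 -0.1655  0.0976] ((0.4758274555206299, -0.13555699586868286), (0.02222319133579731, 0.09486167877912521), 26.08164405822754)
```

Emit:
apply_moves(moves=[{"jaw":1,"offset":[0,0,-50],"rot":[0,0,10]},{"jaw":1,"offset":[0,0,-40],"rot":[0,0,10]},{"jaw":1,"offset":[0,0,0],"rot":[0,0,10]},{"jaw":1,"offset":[0,0,0],"rot":[0,0,4.1]},{"jaw":1,"offset":[0,0,0],"rot":[0,0,0]}])

```text
time_s: 1.72
eef_pos: [0.2233, 0.5299, 0.3213]
eef_rot: [0.0, 0.476, 0.879, 0.0]
wrist_force: [-0.6, -0.4, -0.6]
opening: 0.999
grasp_force: 0.0
```

Emit:
apply_moves(moves=[{"jaw":1,"offset":[-54,19.2,0],"rot":[0,0,0]},{"jaw":1,"offset":[-54,19.2,0],"rot":[0,0,0]},{"jaw":1,"offset":[-54,19.2,0],"rot":[0,0,0]},{"jaw":1,"offset":[-54,19.2,0],"rot":[0,0,0]},{"jaw":0.8,"offset":[-54,19.2,0],"rot":[0,0,0]}])

```text
time_s: 2.35
eef_pos: [0.4523, 0.3547, 0.3213]
eef_rot: [0.0, 0.476, 0.879, 0.0]
wrist_force: [0.8, 0.2, -0.5]
opening: 0.813
grasp_force: 0.0
```

Emit:
apply_moves(moves=[{"jaw":0.8,"offset":[-54,19.2,0],"rot":[0,0,0]},{"jaw":0.8,"offset":[-54,19.2,0],"rot":[0,0,0]},{"jaw":0.8,"offset":[-54,19.2,0],"rot":[0,0,0]},{"jaw":0.8,"offset":[-54,19.2,0],"rot":[0,0,0]},{"jaw":0.8,"offset":[0,0,0],"rot":[0,0,0]}])

```text
time_s: 2.98
eef_pos: [0.6356, 0.2132, 0.3197]
eef_rot: [-0.0, 0.478, 0.878, -0.001]
wrist_force: [-0.8, 0.1, -0.6]
opening: 0.801
grasp_force: 0.0
```

Emit:
apply_moves(moves=[{"jaw":0.8,"offset":[3.5,0,30],"rot":[0,0,0]},{"jaw":0.8,"offset":[0,0,35],"rot":[0,0,0]},{"jaw":0.8,"offset":[0,0,25],"rot":[0,0,0]},{"jaw":0.3,"offset":[0,0,0],"rot":[0,0,0]},{"jaw":0.2,"offset":[0,0,0],"rot":[0,0,0]}])

```text
time_s: 3.6
eef_pos: [0.6316, 0.2205, 0.2328]
eef_rot: [0.001, 0.476, 0.879, 0.001]
wrist_force: [-1.1, 3.4, 3.0]
opening: 0.388
grasp_force: 57.3
```

Emit:
apply_moves(moves=[{"jaw":0.0,"offset":[0,0,0],"rot":[0,0,0]},{"jaw":0.0,"offset":[0,0,0],"rot":[0,0,0]},{"jaw":0.0,"offset":[0,0,0],"rot":[0,0,0]},{"jaw":0.0,"offset":[0,0,0],"rot":[0,0,0]},{"jaw":0.0,"offset":[0,0,0],"rot":[0,0,0]}])

```text
time_s: 4.22
eef_pos: [0.6316, 0.2204, 0.2328]
eef_rot: [0.001, 0.477, 0.879, 0.001]
wrist_force: [-2.3, 4.4, 5.8]
opening: 0.387
grasp_force: 65.3
```

Emit:
apply_moves(moves=[{"jaw":0,"offset":[0,0.6,0],"rot":[0,0,9]},{"jaw":0,"offset":[0,0.6,0],"rot":[0,0,9]},{"jaw":0,"offset":[0,0.6,0],"rot":[0,0,9]},{"jaw":0,"offset":[0,0.6,0],"rot":[0,0,9]},{"jaw":0,"offset":[0,0.6,0],"rot":[0,0,9]}])

```text
time_s: 4.85
eef_pos: [0.6343, 0.221, 0.2328]
eef_rot: [0.0, 0.778, 0.628, 0.001]
wrist_force: [-2.6, 3.2, 6.1]
opening: 0.385
grasp_force: 65.4
```

Emit:
apply_moves(moves=[{"jaw":0,"offset":[0,0.6,0],"rot":[0,0,9]},{"jaw":0,"offset":[0,0.6,0],"rot":[0,0,9]},{"jaw":0,"offset":[0,0,0],"rot":[0,0,0]},{"jaw":0,"offset":[0,0,0],"rot":[0,0,0]},{"jaw":0,"offset":[0,0,0],"rot":[0,0,0]}])

```text
time_s: 5.48
eef_pos: [0.6354, 0.2206, 0.2328]
eef_rot: [-0.0, 0.866, 0.5, 0.001]
wrist_force: [-3.7, 2.9, 6.3]
opening: 0.387
grasp_force: 65.4
```

```bash
cat > blk.py <<'E'
from h import *
c=np.array([.6335,.217])
for n in["scene","top"]:
    im,d=ctrl.camera(n);W=cloud(n,d);np.savez(n+"1.npz",im=im,d=d,W=W)
    cv2.imwrite(f"pics/{n}1.png",im[...,::-1])
    r=np.hypot(W[...,0]-c[0],W[...,1]-c[1]);th=np.degrees(np.arctan2(W[...,1]-c[1],W[...,0]-c[0]))
    m=(r<.15)&(r>.085)&(W[...,2]>.112)&(W[...,2]<.165)&(im.sum(-1)<230)
    for lo in range(-170,190,30):
        k=m&((th-lo)%360<30)
        if k.sum()>8:
            t=(th[k]-lo)%360+lo
            print(n,lo,k.sum(),"th",np.median(t),np.percentile(t,[3,97]),"r",np.percentile(r[k],[2,98]),"z",np.percentile(W[...,2][k],[2,98]))
o=ctrl.get_obs();print(o["time_s"],o["eef_pos"],R.from_quat(o["eef_rot"][[1,2,3,0]]).as_matrix())
E
python3 blk.py
```

```text
scene -140 266 th -115.94058730333563 [-124.8048 -112.5742] r [0.0868 0.1399] z [0.1131 0.1558]
scene -20 211 th -4.564871318465258 [-8.5381  3.9658] r [0.0867 0.1325] z [0.1138 0.1498]
top -140 152 th -119.87537521187255 [-125.7519 -113.847 ] r [0.0902 0.1404] z [0.1178 0.1561]
top 100 41 th 122.20571624464984 [114.6173 125.3076] r [0.1039 0.1197] z [0.1129 0.1485]
5.575 [0.6353 0.2206 0.2328] [[ 0.4993  0.8664  0.0012]
 [ 0.8664 -0.4993  0.0009]
 [ 0.0014  0.0006 -1.    ]]
```

Emit:
apply_moves(moves=[{"jaw":0.8,"offset":[0,0,0],"rot":[0,0,0]},{"jaw":0.8,"offset":[0,0,0],"rot":[0,0,0]},{"jaw":0.8,"offset":[0,0,0],"rot":[0,0,0]},{"jaw":0.8,"offset":[0,0,-30],"rot":[0,0,0]},{"jaw":0.8,"offset":[0,0,-25],"rot":[0,0,0]}])

```text
time_s: 6.2
eef_pos: [0.6353, 0.2199, 0.2868]
eef_rot: [0.0, 0.866, 0.5, -0.0]
wrist_force: [-0.3, 0.5, -0.2]
opening: 0.806
grasp_force: 0.0
```

Emit:
apply_moves(moves=[{"jaw":0.8,"offset":[-44,0,0],"rot":[0,0,0]},{"jaw":0.8,"offset":[-45,0,0],"rot":[0,0,0]},{"jaw":0.8,"offset":[-45,0,0],"rot":[0,0,0]},{"jaw":0.8,"offset":[-44,0,0],"rot":[0,0,0]},{"jaw":0.8,"offset":[-44,0,0],"rot":[0,0,0]}])

```text
time_s: 6.82
eef_pos: [0.5236, 0.0264, 0.2864]
eef_rot: [0.0, 0.866, 0.5, 0.0]
wrist_force: [0.4, -0.5, 0.0]
opening: 0.801
grasp_force: 0.0
```

Emit:
apply_moves(moves=[{"jaw":0.8,"offset":[0,0,0],"rot":[0,9,0]},{"jaw":0.8,"offset":[0,0,0],"rot":[0,9,0]},{"jaw":0.8,"offset":[0,0,0],"rot":[0,9,0]},{"jaw":0.8,"offset":[0,0,0],"rot":[0,8,0]},{"jaw":0.8,"offset":[0,0,0],"rot":[0,0,0]}])

```text
time_s: 7.45
eef_pos: [0.5235, 0.0262, 0.285]
eef_rot: [-0.151, 0.827, 0.475, 0.26]
wrist_force: [1.1, 0.3, -0.5]
opening: 0.802
grasp_force: 0.0
```

```bash
cat >> blk.py <<'E'
Rm=R.from_quat(o["eef_rot"][[1,2,3,0]]).as_matrix()
top=np.r_[c+.116*np.array([np.cos(np.radians(-120)),np.sin(np.radians(-120))]),.1387]
print("top centre in tool mm",1000*Rm.T@(top-o["eef_pos"]), "bz in tool",Rm.T@np.array([-.2868,-.4967,.8192]), "block y in tool",Rm.T@np.array([.866,-.5,0]))
# measured block top face, top cam
k=(r<.15)&(r>.085)&(W[...,2]>.112)&(W[...,2]<.165)&(im.sum(-1)<230)&(abs(th+120)<25)
print("meas",np.nanmean(W[k],0),"expected",top)
E
python3 blk.py; python3 -c "
import cv2;a=cv2.imread('pics/scene1.png');cv2.imwrite('pics/s2.png',cv2.resize(a[90:330,230:550],None,fx=2.5,fy=2.5))"
```

```text
scene -140 247 th -115.98437904117141 [-125.0936 -112.6827] r [0.0876 0.1383] z [0.1127 0.1538]
scene -20 209 th -4.773917475723604 [-7.9078  4.1896] r [0.0866 0.1321] z [0.1132 0.1485]
top -140 152 th -119.90049863484225 [-125.6984 -113.9345] r [0.0904 0.1402] z [0.1173 0.1572]
top -20 71 th 0.42815234296337223 [-5.3041  5.8966] r [0.1097 0.1352] z [0.1223 0.1468]
top 100 86 th 120.20317355060071 [114.3901 124.8968] r [0.1044 0.133 ] z [0.1167 0.1487]
7.55 [0.5245 0.0272 0.2864] [[ 0.4104  0.8659  0.2859]
 [ 0.7106 -0.5002  0.4949]
 [ 0.5716  0.0001 -0.8206]]
top centre in tool mm [  0.0042  -0.5266 179.9986] bz in tool [-0.0024  0.0002 -1.    ] block y in tool [0.0001 1.     0.0002]
meas [0.5763 0.1174 0.1383] expected [0.5755 0.1165 0.1387]
```

View pics/s2.png

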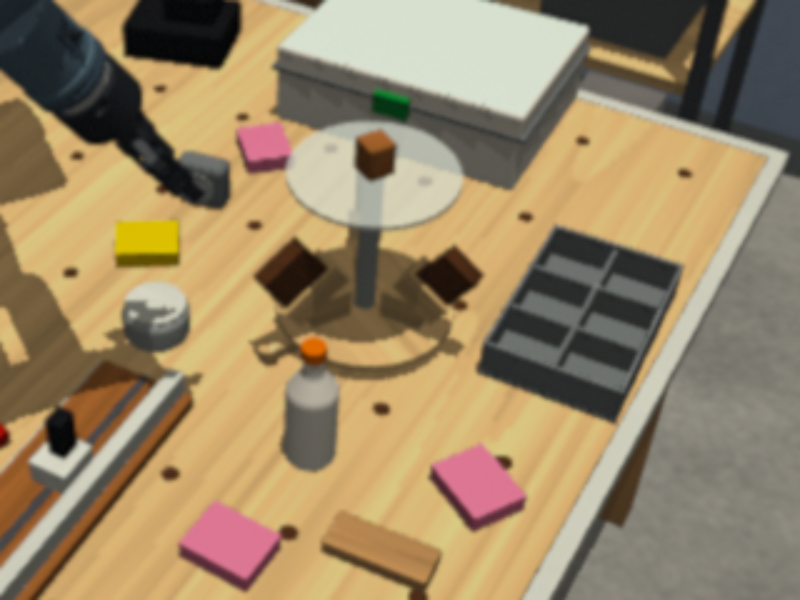

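The picture shows the wide dark block at crop (290,272) facing the pointer at (265,345). It has the largest face, and the pink and yellow slabs are only look-alikes. The tool is lined up with it, so I'm descending along the block.

Emit:
apply_moves(moves=[{"jaw":0.8,"offset":[0,0,50],"rot":[0,0,0]},{"jaw":0.8,"offset":[0,0,50],"rot":[0,0,0]},{"jaw":0.8,"offset":[0,0,50],"rot":[0,0,0]},{"jaw":0.8,"offset":[0,0,20],"rot":[0,0,0]},{"jaw":0.8,"offset":[0,0,0],"rot":[0,0,0]}])

```text
time_s: 8.18
eef_pos: [0.5725, 0.1144, 0.1461]
eef_rot: [-0.151, 0.825, 0.479, 0.259]
wrist_force: [0.2, 0.1, -0.0]
opening: 0.798
grasp_force: 0.0
```

Emit:
apply_moves(moves=[{"jaw":0.8,"offset":[0,0,20],"rot":[0,0,0]},{"jaw":0.8,"offset":[0,0,15],"rot":[0,0,0]},{"jaw":0.8,"offset":[0,0,11],"rot":[0,0,0]},{"jaw":0.8,"offset":[0,0,0],"rot":[0,0,0]},{"jaw":0.8,"offset":[0,0,0],"rot":[0,0,0]}])

```text
time_s: 8.8
eef_pos: [0.5865, 0.1349, 0.1098]
eef_rot: [-0.15, 0.826, 0.477, 0.261]
wrist_force: [-0.0, 0.2, 0.0]
opening: 0.797
grasp_force: 0.0
```

```bash
python3 blk.py | tail -4
```

```text
[ 0.7098 -0.4995  0.4966]
 [ 0.5737  0.0009 -0.8191]]
top centre in tool mm [ -0.9415  -0.4848 -35.8224] bz in tool [ 0.0002  0.0004 -1.    ] block y in tool [-0.001   1.      0.0004]
meas [0.577  0.1187 0.1475] expected [0.5755 0.1165 0.1387]
```

Emit:
apply_moves(moves=[{"jaw":0.4,"offset":[0,0,0],"rot":[0,0,0]},{"jaw":0,"offset":[0,0,0],"rot":[0,0,0]},{"jaw":0,"offset":[0,0,0],"rot":[0,0,0]},{"jaw":0,"offset":[0,0,0],"rot":[0,0,0]},{"jaw":0,"offset":[0,0,0],"rot":[0,0,0]}])

```text
time_s: 9.52
eef_pos: [0.5864, 0.1349, 0.1097]
eef_rot: [-0.15, 0.826, 0.477, 0.26]
wrist_force: [-3.3, -4.1, 5.0]
opening: 0.273
grasp_force: 59.4
```

Emit:
apply_moves(moves=[{"jaw":0,"offset":[0,0,-10],"rot":[0,0,0]},{"jaw":0,"offset":[0,0,-15],"rot":[0,0,0]},{"jaw":0,"offset":[0,0,-20],"rot":[0,0,0]},{"jaw":0,"offset":[0,0,-25],"rot":[0,0,0]},{"jaw":0,"offset":[0,0,0],"rot":[0,0,0]}])

```text
time_s: 10.15
eef_pos: [0.5671, 0.0988, 0.1687]
eef_rot: [-0.149, 0.826, 0.477, 0.261]
wrist_force: [0.4, -0.3, -1.0]
opening: 0.275
grasp_force: 59.1
```

Emit:
apply_moves(moves=[{"jaw":0,"offset":[0,0,-40],"rot":[0,0,0]},{"jaw":0,"offset":[0,0,-50],"rot":[0,0,0]},{"jaw":0,"offset":[0,0,0],"rot":[0,-9,0]},{"jaw":0,"offset":[0,0,0],"rot":[0,-9,0]},{"jaw":0,"offset":[0,0,0],"rot":[0,-9,0]}])

```text
time_s: 10.78
eef_pos: [0.5405, 0.0551, 0.2407]
eef_rot: [-0.033, 0.864, 0.499, 0.059]
wrist_force: [0.2, -1.1, -2.0]
opening: 0.277
grasp_force: 59.2
```

Emit:
apply_moves(moves=[{"jaw":0,"offset":[0,0,0],"rot":[0,-8,0]},{"jaw":0,"offset":[0,0,0],"rot":[0,0,-10]},{"jaw":0,"offset":[0,0,0],"rot":[0,0,-10]},{"jaw":0,"offset":[0,0,0],"rot":[0,0,-10]},{"jaw":0,"offset":[0,0,0],"rot":[0,0,-2.7]}])

```text
time_s: 11.4
eef_pos: [0.54, 0.056, 0.2394]
eef_rot: [-0.001, 0.689, 0.725, -0.0]
wrist_force: [0.2, 0.3, -1.9]
opening: 0.275
grasp_force: 59.2
```

```bash
python3 - <<'E'
from h import *
a=np.radians(2.7);ex=np.array([np.cos(a),np.sin(a)]);ey=np.array([-np.sin(a),np.cos(a)])
for c in["top","scene"]:
    z=np.load(c+"0.npz");W=z["W"];im=z["im"].astype(int)
    X=W[...,:2]@ex;Y=W[...,:2]@ey;Z=W[...,2]
    reg=(abs(W[...,0]-.49)<.12)&(abs(W[...,1]+.18)<.2)
    def st(n,m):
        if m.sum()>5: print(c,n,m.sum(),"X",np.percentile(X[m],[3,50,97]),"Y",np.percentile(Y[m],[3,50,97]),"Z",np.median(Z[m]))
    fe=reg&(abs(Z-.048)<.004)&(im.min(-1)>100)&(W[...,0]>.515)&(W[...,0]<.55)
    st("fence",fe)
    p=np.polyfit(W[fe][:,1],W[fe][:,0],1);print("fence yaw",np.degrees(np.arctan(-p[0])))
    st("endstop",reg&(abs(Z-.064)<.004)&(Y<-.3))
    st("slider",reg&(abs(Z-.049)<.004)&(X<.512)&(X>.42)&(Y>-.3)&(Y<-.1))
    st("fin",reg&(abs(Z-.100)<.005))
    b=reg&(abs(Z-.018)<.004); st("base",b&(X<.45))
o=ctrl.get_obs();print(o["time_s"],o["eef_pos"],R.from_quat(o["eef_rot"][[1,2,3,0]]).as_matrix())
E
```

```text
top fence 457 X [0.5149 0.5232 0.5314] Y [-0.3583 -0.2062 -0.0472] Z 0.047890184515918977
fence yaw 2.976834449813122
top endstop 145 X [0.4422 0.4787 0.513 ] Y [-0.3658 -0.3547 -0.343 ] Z 0.06411678620438233
top slider 120 X [0.4593 0.4805 0.503 ] Y [-0.2145 -0.1945 -0.1688] Z 0.04898024654108135
top fin 55 X [0.4717 0.4814 0.4911] Y [-0.1972 -0.1855 -0.1759] Z 0.09919135178724936
top base 739 X [0.3837 0.4343 0.4492] Y [-0.3485 -0.1893 -0.0426] Z 0.01780294642651037
scene fence 769 X [0.5121 0.5217 0.5302] Y [-0.3645 -0.2291 -0.0475] Z 0.04777451111354347
fence yaw 2.809009733021919
scene endstop 288 X [0.4406 0.4761 0.5107] Y [-0.3681 -0.3563 -0.3432] Z 0.0635102765876897
scene slider 206 X [0.458  0.4887 0.5114] Y [-0.2195 -0.2014 -0.1644] Z 0.04839595981444467
scene fin 70 X [0.4696 0.4802 0.4908] Y [-0.1991 -0.1882 -0.1757] Z 0.0994418588194032
scene base 800 X [0.3839 0.4327 0.449 ] Y [-0.3685 -0.2159 -0.0429] Z 0.017843528341508375
11.4 [0.54   0.056  0.2394] [[-0.0514  0.9987 -0.0015]
 [ 0.9987  0.0514  0.0004]
 [ 0.0005 -0.0015 -1.    ]]
```

Emit:
apply_moves(moves=[{"jaw":0,"offset":[-46,-10,0],"rot":[0,0,0]},{"jaw":0,"offset":[-47,-10,0],"rot":[0,0,0]},{"jaw":0,"offset":[-47,-10,0],"rot":[0,0,0]},{"jaw":0,"offset":[-47,-10,0],"rot":[0,0,0]},{"jaw":0,"offset":[-47,-10,0],"rot":[0,0,0]}])

```text
time_s: 12.02
eef_pos: [0.5011, -0.1816, 0.2396]
eef_rot: [-0.001, 0.69, 0.724, 0.0]
wrist_force: [1.4, -0.6, -1.0]
opening: 0.272
grasp_force: 59.2
```

Emit:
apply_moves(moves=[{"jaw":0,"offset":[-48,-9,0],"rot":[0,0,0]},{"jaw":0,"offset":[-47,-9.4,0],"rot":[0,0,0]},{"jaw":0,"offset":[0,0,40],"rot":[0,0,0]},{"jaw":0,"offset":[0,0,40],"rot":[0,0,0]},{"jaw":0,"offset":[0,0,0],"rot":[0,0,0]}])

```text
time_s: 12.65
eef_pos: [0.4854, -0.2742, 0.1563]
eef_rot: [-0.004, 0.69, 0.724, -0.0]
wrist_force: [0.2, 1.2, -1.0]
opening: 0.271
grasp_force: 59.2
```

```bash
python3 - <<'E'
from h import *
o=ctrl.get_obs();Rm=R.from_quat(o["eef_rot"][[1,2,3,0]]).as_matrix()
print(o["eef_pos"],Rm,"to target mm",1000*Rm.T@(np.array([.4886,-.2763,.062])-o["eef_pos"]))
a=np.radians(2.7);ex=np.array([np.cos(a),np.sin(a)]);ey=np.array([-np.sin(a),np.cos(a)])
zt=o["eef_pos"][2]
for c in["top","scene"]:
    im,d=ctrl.camera(c);W=cloud(c,d);cv2.imwrite(f"pics/{c}2.png",im[...,::-1])
    X=W[...,:2]@ex;Y=W[...,:2]@ey;Z=W[...,2]
    m=(abs(X-.475)<.05)&(abs(Y+.3)<.06)&(Z<zt+.05)&(Z>zt-.06)&(Z>.07)&(im.sum(-1)<250)&(im[...,0]>im[...,2]+8)
    print(c,m.sum(), "X",np.percentile(X[m],[2,50,98]),"Y",np.percentile(Y[m],[2,50,98]),"Z",np.percentile(Z[m],[2,50,98])) if m.sum()>5 else 0
a=cv2.imread("pics/scene2.png");u,v=proj("scene",o["eef_pos"])[0].astype(int);print(u,v)
cv2.imwrite("pics/s3.png",cv2.resize(a[max(v-70,0):v+80,max(u-100,0):u+100],None,fx=4,fy=4,interpolation=cv2.INTER_CUBIC))
E
```

```text
[ 0.4854 -0.2742  0.1563] [[-0.0478  0.9988 -0.0066]
 [ 0.9988  0.0478  0.006 ]
 [ 0.0063 -0.0063 -1.    ]] to target mm [-2.8952  3.6602 94.2306]
top 77 X [0.4609 0.4756 0.4998] Y [-0.2893 -0.2674 -0.265 ] Z [0.1173 0.1755 0.2014]
scene 579 X [0.4583 0.4817 0.4854] Y [-0.3324 -0.3182 -0.2697] Z [0.1164 0.156  0.1992]
219 268
```

View pics/s3.png

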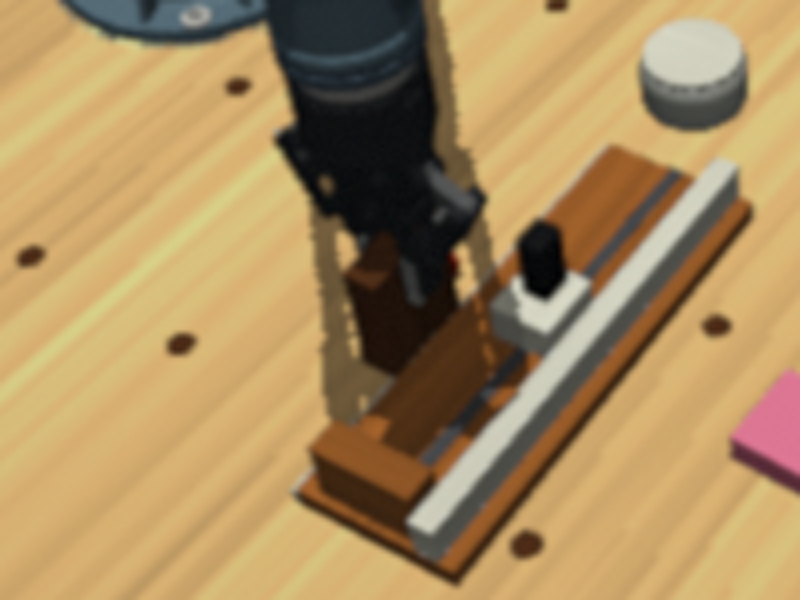

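The block hangs upright in the grip at crop (400,310), above the jig. The end stop is at (370,460), the slider at (540,290), and there is clear room between them.

Emit:
apply_moves(moves=[{"jaw":0,"offset":[0,3,30],"rot":[0,0,0]},{"jaw":0,"offset":[0,0,30],"rot":[0,0,0]},{"jaw":0,"offset":[0,0,20],"rot":[0,0,0]},{"jaw":0,"offset":[0,0,0],"rot":[0,0,0]},{"jaw":0,"offset":[0,0,0],"rot":[0,0,0]}])

```text
time_s: 13.38
eef_pos: [0.4923, -0.2771, 0.0826]
eef_rot: [0.002, 0.69, 0.724, 0.0]
wrist_force: [-0.2, 0.7, -1.2]
opening: 0.274
grasp_force: 59.2
```

Emit:
apply_moves(moves=[{"jaw":0,"offset":[0,0,4],"rot":[0,0,0]},{"jaw":0,"offset":[0,0,4],"rot":[0,0,0]},{"jaw":0,"offset":[0,0,2],"rot":[0,0,0]},{"jaw":0,"offset":[0,0,0],"rot":[0,0,0]},{"jaw":0,"offset":[0,0,0],"rot":[0,0,0]}])

```text
time_s: 14.0
eef_pos: [0.4909, -0.2761, 0.0704]
eef_rot: [-0.0, 0.69, 0.724, 0.0]
wrist_force: [-0.6, 0.5, -1.5]
opening: 0.277
grasp_force: 59.2
```

Emit:
apply_moves(moves=[{"jaw":0,"offset":[0,0,2],"rot":[0,0,0]},{"jaw":0,"offset":[0,0,2],"rot":[0,0,0]},{"jaw":0,"offset":[0,0,2],"rot":[0,0,0]},{"jaw":0,"offset":[0,0,0],"rot":[0,0,0]},{"jaw":0,"offset":[0,0,0],"rot":[0,0,0]}])

```text
time_s: 14.62
eef_pos: [0.4909, -0.2762, 0.0644]
eef_rot: [0.0, 0.69, 0.724, -0.0]
wrist_force: [-1.0, -0.5, -0.7]
opening: 0.276
grasp_force: 59.2
```

Emit:
apply_moves(moves=[{"jaw":0,"offset":[0,0,1],"rot":[0,0,0]},{"jaw":0,"offset":[0,0,0.7],"rot":[0,0,0]},{"jaw":0,"offset":[0,0,0],"rot":[0,0,0]},{"jaw":0,"offset":[0,0,0],"rot":[0,0,0]},{"jaw":0,"offset":[0,0,0],"rot":[0,0,0]}])

```text
time_s: 15.25
eef_pos: [0.4909, -0.2762, 0.0627]
eef_rot: [0.0, 0.69, 0.724, 0.0]
wrist_force: [0.1, 0.0, -1.5]
opening: 0.274
grasp_force: 59.2
```

Emit:
apply_moves(moves=[{"jaw":0,"offset":[0,0,0.7],"rot":[0,0,0]},{"jaw":0,"offset":[0,0,0],"rot":[0,0,0]},{"jaw":0,"offset":[0,0,0.5],"rot":[0,0,0]},{"jaw":0,"offset":[0,0,0],"rot":[0,0,0]},{"jaw":0,"offset":[0,0,0],"rot":[0,0,0]}])

```text
time_s: 15.88
eef_pos: [0.491, -0.2762, 0.0624]
eef_rot: [0.0, 0.69, 0.724, -0.0]
wrist_force: [-3.0, 2.5, 8.3]
opening: 0.274
grasp_force: 60.6
```

Emit:
apply_moves(moves=[{"jaw":0.35,"offset":[0,0,0],"rot":[0,0,0]},{"jaw":0.45,"offset":[0,0,0],"rot":[0,0,0]},{"jaw":0.5,"offset":[0,0,0],"rot":[0,0,0]},{"jaw":0.5,"offset":[0,0,0],"rot":[0,0,0]},{"jaw":0.5,"offset":[0,0,-10],"rot":[0,0,0]}])

```text
time_s: 16.5
eef_pos: [0.4903, -0.2757, 0.071]
eef_rot: [-0.001, 0.69, 0.724, -0.0]
wrist_force: [-0.4, 0.4, 0.2]
opening: 0.501
grasp_force: 0.0
```

Emit:
apply_moves(moves=[{"jaw":0.5,"offset":[0,0,-25],"rot":[0,0,0]},{"jaw":0.5,"offset":[0,0,-35],"rot":[0,0,0]},{"jaw":0.6,"offset":[50,0,-30],"rot":[0,0,0]},{"jaw":0.6,"offset":[60,0,-10],"rot":[0,0,0]},{"jaw":0.6,"offset":[0,0,0],"rot":[0,0,0]}])

```text
time_s: 17.12
eef_pos: [0.486, -0.1632, 0.1733]
eef_rot: [0.001, 0.688, 0.725, 0.001]
wrist_force: [0.6, 0.6, -0.9]
opening: 0.603
grasp_force: 0.0
```

```bash
cat > jig.py <<'E'
from h import *
import sys
o=ctrl.get_obs();Rm=R.from_quat(o["eef_rot"][[1,2,3,0]]).as_matrix()
print(o["time_s"],o["eef_pos"],"toolx yaw",np.degrees(np.arctan2(Rm[1,0],Rm[0,0])))
a=np.radians(2.7);ex=np.array([np.cos(a),np.sin(a)]);ey=np.array([-np.sin(a),np.cos(a)])
print("tcp X,Y",o["eef_pos"][:2]@ex,o["eef_pos"][:2]@ey)
for c in["top","scene"]:
    im,d=ctrl.camera(c);im=im.astype(int);W=cloud(c,d);cv2.imwrite(f"pics/{c}{sys.argv[1]}.png",im[...,::-1])
    X=W[...,:2]@ex;Y=W[...,:2]@ey;Z=W[...,2]
    reg=(abs(X-.478)<.06)
    def st(n,m):
        if m.sum()>5: print(c,n,m.sum(),"X",np.percentile(X[m],[3,50,97]),"Y",np.percentile(Y[m],[3,50,97]),"Z",np.median(Z[m]),cv2.minAreaRect(W[m][:,:2].astype(np.float32))[1:])
    st("blocktop",reg&(abs(Z-.098)<.005)&(Y<-.25)&(Y>-.36))
    st("endstop",reg&(abs(Z-.064)<.004)&(Y<-.335)&(Y>-.38))
    st("fin",reg&(abs(Z-.100)<.005)&(Y>-.26)&(Y<-.1))
    st("slider",reg&(abs(Z-.049)<.004)&(X<.512)&(X>.42)&(Y>-.3)&(Y<-.1))
E
python3 jig.py 4;python3 -c "
import cv2;a=cv2.imread('pics/scene4.png');cv2.imwrite('pics/s4.png',cv2.resize(a[220:370,150:350],None,fx=4,fy=4,interpolation=2))"
```

```text
17.125 [ 0.486  -0.1632  0.1733] toolx yaw 92.98387073398321
tcp X,Y 0.47773115520577847 -0.18590439907562786
top endstop 31 X [0.4969 0.5074 0.5137] Y [-0.3655 -0.3587 -0.3458] Z 0.06416781548348438 ((0.022268690168857574, 0.018786221742630005), 85.74359130859375)
top slider 29 X [0.474  0.4928 0.5023] Y [-0.1822 -0.1724 -0.1685] Z 0.049189520110107354 ((0.015234117396175861, 0.030984453856945038), 88.06912231445312)
scene blocktop 237 X [0.4641 0.4765 0.4883] Y [-0.3319 -0.3032 -0.2718] Z 0.09750545045470727 ((0.028308313339948654, 0.06728591024875641), 3.825141191482544)
scene endstop 285 X [0.4406 0.4756 0.5102] Y [-0.3684 -0.3568 -0.3433] Z 0.06366804001722426 ((0.07608545571565628, 0.02815394476056099), 3.3437209129333496)
scene fin 71 X [0.4686 0.4795 0.4895] Y [-0.1989 -0.1877 -0.1757] Z 0.09894588582611596 ((0.02210870012640953, 0.02483156882226467), 6.590940475463867)
scene slider 216 X [0.4581 0.4875 0.5071] Y [-0.2881 -0.2033 -0.1686] Z 0.048414376950774884 ((0.05708036944270134, 0.18878839910030365), 3.419339418411255)[ WARN:0@1.400] global loadsave.cpp:1063 imwrite_ Unsupported depth image for selected encoder is fallbacked to CV_8U.
```

View pics/s4.png

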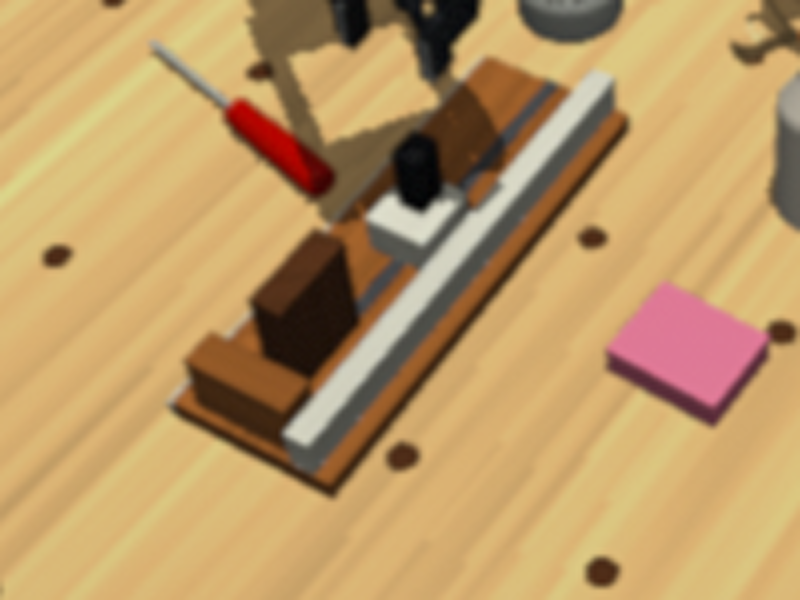

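The block stands upright at crop (305,310), between the end stop at (245,380) and the slider with its black fin at (417,170). Next is the fin.

Emit:
apply_moves(moves=[{"jaw":0.6,"offset":[-1,3,40],"rot":[0,0,0]},{"jaw":0.6,"offset":[0,0,40],"rot":[0,0,0]},{"jaw":0.6,"offset":[0,0,26],"rot":[0,0,0]},{"jaw":0.6,"offset":[0,0,0],"rot":[0,0,0]},{"jaw":0.4,"offset":[0,0,0],"rot":[0,0,0]}])

```text
time_s: 17.85
eef_pos: [0.4893, -0.1683, 0.0664]
eef_rot: [0.001, 0.69, 0.724, 0.0]
wrist_force: [1.1, -0.1, 0.4]
opening: 0.412
grasp_force: 0.0
```

Emit:
apply_moves(moves=[{"jaw":0.2,"offset":[0,0,0],"rot":[0,0,0]},{"jaw":0,"offset":[0,0,0],"rot":[0,0,0]},{"jaw":0,"offset":[0,0,0],"rot":[0,0,0]},{"jaw":0,"offset":[0,0,0],"rot":[0,0,0]},{"jaw":0,"offset":[0,0,0],"rot":[0,0,0]}])

```text
time_s: 18.48
eef_pos: [0.489, -0.1682, 0.0672]
eef_rot: [0.001, 0.69, 0.724, -0.001]
wrist_force: [-5.2, -2.4, 4.5]
opening: 0.251
grasp_force: 59.5
```

Emit:
apply_moves(moves=[{"jaw":0,"offset":[-8,0,0],"rot":[0,0,0]},{"jaw":0,"offset":[-14,0,0],"rot":[0,0,0]},{"jaw":0,"offset":[-13,0,0],"rot":[0,0,0]},{"jaw":0,"offset":[-8,0,0],"rot":[0,0,0]},{"jaw":0,"offset":[0,0,0],"rot":[0,0,0]}])

```text
time_s: 19.1
eef_pos: [0.4912, -0.2116, 0.0672]
eef_rot: [0.001, 0.69, 0.724, -0.0]
wrist_force: [-4.4, -2.1, 5.6]
opening: 0.248
grasp_force: 59.7
```

```bash
python3 jig.py 5 2>/dev/null
```

```text
19.1 [ 0.4912 -0.2116  0.0672] toolx yaw 92.74442832866748
tcp X,Y 0.4806513270537225 -0.23454164450497797
top slider 15 X [0.4882 0.4964 0.5025] Y [-0.22   -0.2133 -0.2102] Z 0.048553479455596404 ((0.010275483131408691, 0.015441600233316422), 89.31665802001953)
scene blocktop 234 X [0.4639 0.477  0.4882] Y [-0.3315 -0.3033 -0.2715] Z 0.0972350609778645 ((0.027051439508795738, 0.06609530746936798), 2.6124329566955566)
scene endstop 295 X [0.4404 0.4778 0.5118] Y [-0.3684 -0.3566 -0.3433] Z 0.0633897041375604 ((0.07649528980255127, 0.02832104079425335), 2.7012882232666016)
scene fin 65 X [0.4636 0.4754 0.5035] Y [-0.2451 -0.2406 -0.2307] Z 0.09944401006451886 ((0.018078472465276718, 0.04848306626081467), 75.49453735351562)
scene slider 188 X [0.4614 0.4894 0.5103] Y [-0.2928 -0.2434 -0.2029] Z 0.04858114110729961 ((0.05681451037526131, 0.16602681577205658), 2.407325267791748)
```

Emit:
apply_moves(moves=[{"jaw":0,"offset":[-3,0,0],"rot":[0,0,0]},{"jaw":0,"offset":[-3,0,0],"rot":[0,0,0]},{"jaw":0,"offset":[-2,0,0],"rot":[0,0,0]},{"jaw":0,"offset":[-2,0,0],"rot":[0,0,0]},{"jaw":0,"offset":[0,0,0],"rot":[0,0,0]}])

```text
time_s: 19.82
eef_pos: [0.4916, -0.2205, 0.0672]
eef_rot: [0.001, 0.69, 0.724, -0.0]
wrist_force: [-5.3, 1.1, 6.1]
opening: 0.247
grasp_force: 59.9
```

Emit:
apply_moves(moves=[{"jaw":0,"offset":[-1,0,0],"rot":[0,0,0]},{"jaw":0,"offset":[-1,0,0],"rot":[0,0,0]},{"jaw":0,"offset":[-1,0,0],"rot":[0,0,0]},{"jaw":0,"offset":[0,0,0],"rot":[0,0,0]},{"jaw":0,"offset":[0,0,0],"rot":[0,0,0]}])

```text
time_s: 20.45
eef_pos: [0.4917, -0.2233, 0.0672]
eef_rot: [0.001, 0.69, 0.724, -0.0]
wrist_force: [-4.4, 0.8, 7.6]
opening: 0.246
grasp_force: 59.9
```

```bash
python3 jig.py 6 2>/dev/null
```

```text
20.45 [ 0.4917 -0.2233  0.0672] toolx yaw 92.76894223431994
tcp X,Y 0.4806525643738562 -0.24622246971863687
top slider 20 X [0.4788 0.4981 0.5044] Y [-0.2361 -0.226  -0.2216] Z 0.04829787341587277 ((0.01403562817722559, 0.027748465538024902), 89.56538391113281)
scene blocktop 282 X [0.4647 0.4773 0.4953] Y [-0.3353 -0.3002 -0.2521] Z 0.09769570866009375 ((0.04562106356024742, 0.0867326632142067), 7.808349132537842)
scene endstop 307 X [0.4407 0.4773 0.5107] Y [-0.3683 -0.3557 -0.337 ] Z 0.06371403883861315 ((0.07614027708768845, 0.03406859561800957), 1.7486010789871216)
scene fin 56 X [0.4617 0.4751 0.5027] Y [-0.2575 -0.2525 -0.243 ] Z 0.09982319881337598 ((0.018169192597270012, 0.04314972832798958), 74.57524108886719)
scene slider 171 X [0.4732 0.4915 0.5112] Y [-0.2928 -0.2545 -0.1904] Z 0.04859661144442495 ((0.05399812012910843, 0.19425004720687866), 2.5994410514831543)
```

Emit:
apply_moves(moves=[{"jaw":0,"offset":[-1,0,0],"rot":[0,0,0]},{"jaw":0,"offset":[-1,0,0],"rot":[0,0,0]},{"jaw":0,"offset":[-0.5,0,0],"rot":[0,0,0]},{"jaw":0,"offset":[0,0,0],"rot":[0,0,0]},{"jaw":0,"offset":[0,0,0],"rot":[0,0,0]}])

```text
time_s: 21.18
eef_pos: [0.4919, -0.2257, 0.0672]
eef_rot: [0.001, 0.69, 0.724, 0.0]
wrist_force: [-4.3, 1.4, 7.7]
opening: 0.244
grasp_force: 60.0
```

Emit:
apply_moves(moves=[{"jaw":0,"offset":[-0.4,0,0],"rot":[0,0,0]},{"jaw":0,"offset":[0,0,0],"rot":[0,0,0]},{"jaw":0,"offset":[-0.4,0,0],"rot":[0,0,0]},{"jaw":0,"offset":[0,0,0],"rot":[0,0,0]},{"jaw":0,"offset":[0,0,0],"rot":[0,0,0]}])

```text
time_s: 21.8
eef_pos: [0.4919, -0.2265, 0.0672]
eef_rot: [0.001, 0.69, 0.724, 0.0]
wrist_force: [-4.0, 2.8, 7.4]
opening: 0.253
grasp_force: 60.0
```

Emit:
apply_moves(moves=[{"jaw":0,"offset":[-0.4,0,0],"rot":[0,0,0]},{"jaw":0,"offset":[0,0,0],"rot":[0,0,0]},{"jaw":0,"offset":[-0.4,0,0],"rot":[0,0,0]},{"jaw":0,"offset":[0,0,0],"rot":[0,0,0]},{"jaw":0,"offset":[0,0,0],"rot":[0,0,0]}])

```text
time_s: 22.42
eef_pos: [0.4919, -0.2273, 0.0672]
eef_rot: [0.001, 0.69, 0.724, 0.0]
wrist_force: [-3.8, 2.0, 6.9]
opening: 0.249
grasp_force: 60.0
```

Emit:
apply_moves(moves=[{"jaw":0,"offset":[-0.4,0,0],"rot":[0,0,0]},{"jaw":0,"offset":[0,0,0],"rot":[0,0,0]},{"jaw":0,"offset":[-0.4,0,0],"rot":[0,0,0]},{"jaw":0,"offset":[0,0,0],"rot":[0,0,0]},{"jaw":0,"offset":[0,0,0],"rot":[0,0,0]}])

```text
time_s: 23.05
eef_pos: [0.492, -0.2281, 0.0672]
eef_rot: [0.001, 0.69, 0.724, 0.0]
wrist_force: [-3.4, 2.1, 7.6]
opening: 0.248
grasp_force: 60.0
```

Emit:
apply_moves(moves=[{"jaw":0,"offset":[-0.4,0,0],"rot":[0,0,0]},{"jaw":0,"offset":[0,0,0],"rot":[0,0,0]},{"jaw":0,"offset":[-0.4,0,0],"rot":[0,0,0]},{"jaw":0,"offset":[0,0,0],"rot":[0,0,0]},{"jaw":0,"offset":[0,0,0],"rot":[0,0,0]}])

```text
time_s: 23.68
eef_pos: [0.492, -0.2288, 0.0672]
eef_rot: [0.001, 0.69, 0.724, 0.0]
wrist_force: [-4.5, 2.0, 7.7]
opening: 0.251
grasp_force: 60.0
```

```bash
python3 jig.py 7 2>/dev/null | egrep "tcp|scene (bl|end|fin)"; python3 -c "
import cv2;a=cv2.imread('pics/scene7.png');cv2.imwrite('pics/s7.png',cv2.resize(a[255:355,170:290],None,fx=6,fy=6,interpolation=2))"
```

```text
tcp X,Y 0.4807022798431702 -0.251731477960391
scene blocktop 299 X [0.4641 0.4769 0.495 ] Y [-0.3413 -0.3036 -0.2541] Z 0.09769833679964812 ((0.05034301429986954, 0.0920611098408699), 0.2672692835330963)
scene endstop 304 X [0.4403 0.4759 0.5113] Y [-0.368  -0.355  -0.3412] Z 0.06343881276008956 ((0.07489810883998871, 0.03306613117456436), 2.486736536026001)
scene fin 43 X [0.4624 0.4738 0.5023] Y [-0.2596 -0.2566 -0.2464] Z 0.09956555966433156 ((0.048573125153779984, 0.014776461757719517), 3.5364797115325928)
```

View pics/s7.png

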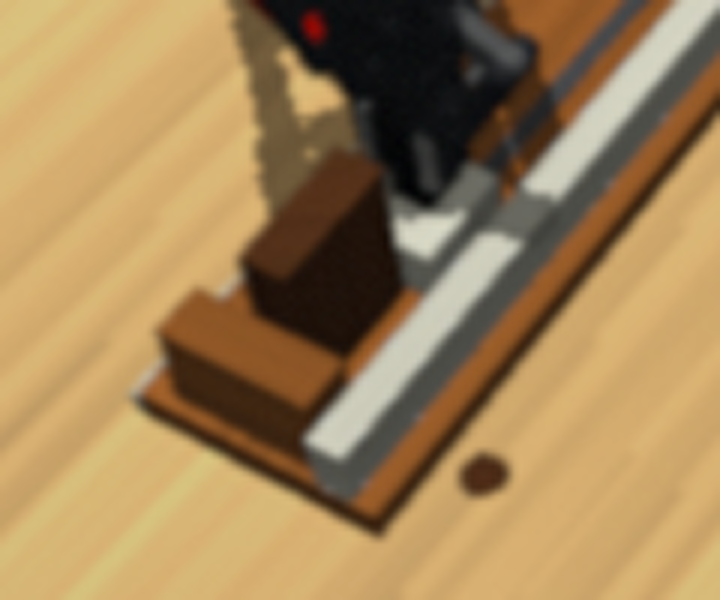

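The block at crop (320,250) is now nearly against the end stop at (250,350), with the stop touching it from behind. I'll make very small advances until the force rises.

Emit:
apply_moves(moves=[{"jaw":0,"offset":[-0.4,0,0],"rot":[0,0,0]},{"jaw":0,"offset":[0,0,0],"rot":[0,0,0]},{"jaw":0,"offset":[-0.3,0,0],"rot":[0,0,0]},{"jaw":0,"offset":[0,0,0],"rot":[0,0,0]},{"jaw":0,"offset":[0,0,0],"rot":[0,0,0]}])

```text
time_s: 24.4
eef_pos: [0.492, -0.2288, 0.0672]
eef_rot: [0.0, 0.69, 0.724, 0.0]
wrist_force: [-3.3, 6.2, 9.4]
opening: 0.247
grasp_force: 60.2
```

Emit:
apply_moves(moves=[{"jaw":0,"offset":[-0.3,0,0],"rot":[0,0,0]},{"jaw":0,"offset":[0,0,0],"rot":[0,0,0]},{"jaw":0,"offset":[-0.3,0,0],"rot":[0,0,0]},{"jaw":0,"offset":[0,0,0],"rot":[0,0,0]},{"jaw":0,"offset":[0,0,0],"rot":[0,0,0]}])

```text
time_s: 25.02
eef_pos: [0.492, -0.2288, 0.0672]
eef_rot: [-0.0, 0.69, 0.724, 0.001]
wrist_force: [-4.6, 7.0, 10.4]
opening: 0.246
grasp_force: 60.3
```

Emit:
apply_moves(moves=[{"jaw":0,"offset":[0.8,0,0],"rot":[0,0,0]},{"jaw":0,"offset":[0,0,0],"rot":[0,0,0]},{"jaw":0.35,"offset":[0,0,0],"rot":[0,0,0]},{"jaw":0.5,"offset":[0,0,0],"rot":[0,0,0]},{"jaw":0.5,"offset":[0,0,0],"rot":[0,0,0]}])

```text
time_s: 25.65
eef_pos: [0.4919, -0.2295, 0.0657]
eef_rot: [0.0, 0.69, 0.724, 0.0]
wrist_force: [0.4, 0.4, 0.4]
opening: 0.501
grasp_force: 0.0
```

Emit:
apply_moves(moves=[{"jaw":0.5,"offset":[0,0,-15],"rot":[0,0,0]},{"jaw":0.5,"offset":[0,0,-35],"rot":[0,0,0]},{"jaw":0.5,"offset":[0,0,-50],"rot":[0,0,0]},{"jaw":0.5,"offset":[60,0,-40],"rot":[0,0,0]},{"jaw":0.5,"offset":[60,0,0],"rot":[0,0,0]}])

```text
time_s: 26.28
eef_pos: [0.4885, -0.1181, 0.205]
eef_rot: [0.004, 0.691, 0.723, 0.001]
wrist_force: [1.1, 1.0, 0.5]
opening: 0.5
grasp_force: 0.0
```

Emit:
apply_moves(moves=[{"jaw":0.5,"offset":[60,0,0],"rot":[0,0,0]},{"jaw":0.5,"offset":[30,0,0],"rot":[0,0,0]},{"jaw":0.5,"offset":[0,0,0],"rot":[0,0,0]},{"jaw":0.5,"offset":[0,0,0],"rot":[0,0,0]},{"jaw":0.5,"offset":[0,0,0],"rot":[0,0,0]}])

```text
time_s: 26.9
eef_pos: [0.4822, -0.0287, 0.2004]
eef_rot: [0.0, 0.69, 0.723, -0.0]
wrist_force: [-0.1, 0.8, -1.0]
opening: 0.502
grasp_force: 0.0
```

```bash
python3 jig.py 8 2>/dev/null; python3 -c "
import cv2;a=cv2.imread('pics/scene8.png');cv2.imwrite('pics/s8.png',cv2.resize(a[240:360,160:300],None,fx=5,fy=5,interpolation=2))"
```

```text
26.9 [ 0.4822 -0.0287  0.2004] toolx yaw 92.66087894041382
tcp X,Y 0.48031800803704766 -0.051370234753356725
top blocktop 170 X [0.4677 0.4788 0.4898] Y [-0.3406 -0.3022 -0.2525] Z 0.09838234443189875 ((0.023907465860247612, 0.09226789325475693), 0.8204261064529419)
top endstop 122 X [0.4422 0.4758 0.5117] Y [-0.3653 -0.3556 -0.3429] Z 0.06439600713132199 ((0.07398904860019684, 0.025164492428302765), 3.6119472980499268)
top fin 60 X [0.4714 0.481  0.492 ] Y [-0.2582 -0.2457 -0.2339] Z 0.09972118429594767 ((0.025046663358807564, 0.021073436364531517), 88.24044799804688)
top slider 132 X [0.4597 0.4791 0.5035] Y [-0.2773 -0.2508 -0.2276] Z 0.0487887880064396 ((0.05141075700521469, 0.04656554386019707), 88.43704986572266)
scene blocktop 281 X [0.4644 0.4775 0.4885] Y [-0.3403 -0.3069 -0.2522] Z 0.09767922459575196 ((0.026916181668639183, 0.09254792332649231), 2.515359401702881)
scene endstop 305 X [0.4414 0.4764 0.5114] Y [-0.3683 -0.3556 -0.3414] Z 0.0636779949853934 ((0.07726889848709106, 0.03391892835497856), 3.270904064178467)
scene fin 76 X [0.4707 0.4812 0.4908] Y [-0.2594 -0.2492 -0.236 ] Z 0.0993816872968658 ((0.021315189078450203, 0.02511505037546158), 7.329375267028809)
scene slider 158 X [0.4747 0.4922 0.5117] Y [-0.2925 -0.2585 -0.1662] Z 0.04788825447228784 ((0.18468689918518066, 0.05012090131640434), 73.70238494873047)
```

View pics/s8.png

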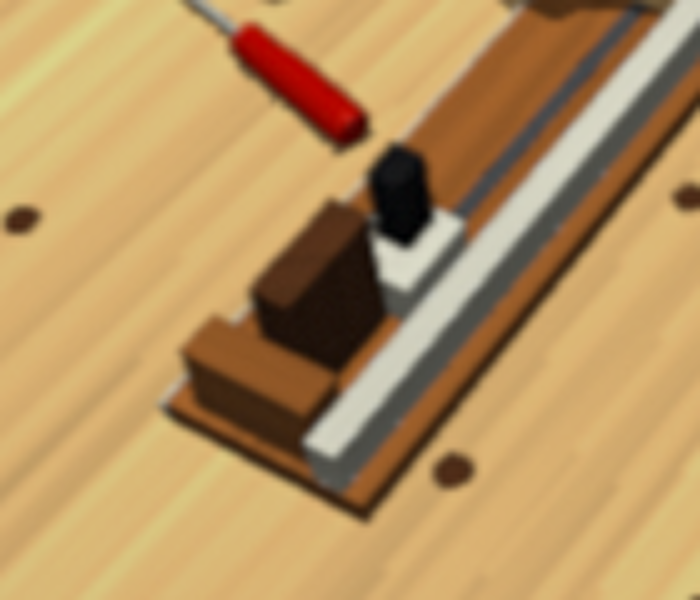

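The block at crop (320,285) stands between the end stop at (260,380) and the slider at (410,240), and the gripper is clear. The measured gap is about 64 mm, so I'm handing in.

```bash
python3 -c "
from bench import ctrl
print(ctrl.hand_in())"
```

```text
the job is handed in; nothing more can be done
None
```

I turned the widest block to the pointer, stood it upright on the jig, closed the stop snug on it (measured gap about 64 mm) and let go; the job is handed in at about 27 s, but the hand-in gave no verdict.

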